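Slide a seedling tray home under the grow lamp

ROBOT

A 6-joint arm with a two-finger parallel gripper is mounted at the origin on the work surface. World frame = base frame: x ahead of the robot, y to its left, z up, the work surface at z = 0. Lengths are in m, angles in degrees, forces in N, time in s.
With the tool pointing down it reaches from about 0.35 to 0.975 m from the base axis. Payload 7.1 kg.
Tool frame: the origin (TCP) lies midway between the tips of the shut fingers; the grasp point (between the pads) lies 19 mm behind it (env.grip_point_offset is the distance from the TCP to the grasp point, in m); z points along the fingers, y is the line along which they close (so a half turn about z gives the same grasp; the last joint's range is limited). The gripper opens to 88 mm and grips with 3 to 60 N. Pads are 20 mm wide; open, the fingers measure 115 mm over their backs; the gripper's body (75 mm by 178 mm) begins 61 mm behind the grasp point.
Start: joints at [74.542, 24.242, 93.386, -0, 62.372, -1.089], TCP at [0.155, 0.605, 0.223] pointing down, gripper open.
Joint ranges: [-172.04, 172.04], [-51.8, 120.97], [4.93, 147.93], [-75.15, 255.16], [6.16, 154.13], [-145.62, 145.62]. Speed limits (degrees/s): [136.94, 136.94, 172.46, 180, 180, 180].

INTERFACE

Orientations are given as [roll, pitch, yaw] about the fixed x, y, z axes, in that order (R = Rz(yaw) Ry(pitch) Rx(roll)).
In Python, from cell import env gives the robot as it stands.
- The arm moves only by the shell command python3 -m inch 'ROWS' [FORCE]. ROWS is JSON, a list of rows, each a list of 3 entries, a list of its own where there are three numbers: the shift along the world's x, y, z in units of 0.3 m (1.0 is 0.3 m), then the turn about the world's z in units of 180 degrees (1.0 is 180 degrees), then the opening, from 0 (shut) to 1 (fully open). A call has 1 to 12 rows; each row is the pose to reach, as a shift and turn from the pose commanded when the call began, turning the shorter way round; what a row does not reach only later rows make up. A row lasts 1/12 s, in which the tool goes at most 41.7 mm and 7.16 degrees, less where a joint would pass 70% of its speed; a pose out of reach is approached as far as the arm can. A call with a number of a shift or a turn outside -1 to 1 is refused whole. A call with a gripper value outside its range is refused whole. The fingers move at their own pace and stop on an object; FORCE is the grip in N (left out, the last holds). Time passes only in rows, so rows that repeat a pose let the fingers close. It gives the time, the measured TCP pose, the force, the opening and the grip force at its end, in the units of the state.
- env.get_state(): the state, without advancing time (a new reading comes with each control period).
- env.camera(name): name is "side" or "top"; returns the picture (420x560x3 uint8, red, green, blue); there is no depth.
- env.camera_model(name): a dict with "intrinsics" (3x3 intrinsics, pixels), "position" and "orientation" of the camera in the world. Camera axes: x right, y down, z forward; pixel columns grow to the right and rows downward; lengths in m; the calibration is good to about 2 mm. A picture is of the moment at which its call begins. camera_model takes no time and is no camera call.
- env.hand_in(): hands the job in; it is judged then, once.
The state is a dict: "time": time; "joints": joint angles; "qvel": joint speeds; "effort": joint torques, N m; "ee_pos": TCP position; "ee_rot": TCP orientation; "wrist_force": force on the tool from outside, world axes, zero at the start; "wrist_torque": the same for the moment, N m; "opening": finger opening in m; "grasp_force": force on a finger pad.
Only numpy, scipy, OpenCV 4.12 (cv2) and the standard library are available. Lean on these libraries where they do the work, as an engineer would, in place of code of your own. Each camera call takes 0.05 s, during which the arm holds its last target. There are 200 camera calls.

TASK

Take the seedling tray with the orange handle from the bench, set it lengthwise in the open front part of the empty gutter, then slide it along the gutter, in under the grow lamp, until it is fully home against the end stop. Keep the tray upright all the time, and leave everything else standing where it is.

Things in the scene. Friction and masses are not known exactly. Their poses are not given: they have to be found in the camera images.
- tray: The tray to move, loose, about 0.22 kg: black, 100 mm long (x), 60 wide (y), 40 high, moss-green top, seedlings at both ends (66 mm high, soft, no obstacle to fingers). On its middle an orange handle: upright plate 40 mm long (x), 12 thick (y), its top 80 mm above the underside. Origin: centre of the underside, z up. Both ends alike, either may go first.
- free_gutter: Empty fixed white gutter for the tray. 84 mm wide outside, 76 inside, walls 30 high, floor 4 thick. Origin: on its centre line, underside (bench height). x runs along it, away from the robot: open end without wall at x = -165 mm, inner face of the grey end stop (30 high) at x = +150. Open to above where x < +30; beyond that the lamp hangs over it.
- lamp_edge (a point): Middle of the lower front edge of the lamp over free_gutter, at its x = 30 mm, 120 mm above the bench. Axes as free_gutter. Lamp: three white bars, 110 mm wide overall, reaching to x = 160, top 147 mm above the bench; posts 10 mm thick outside the walls at x = 75 and 150, y = +-49 mm.
- home (a point): Point on free_gutter's floor (x = 100, y = 0, z = 4 mm) where the tray's origin lies when fully home (y within 8 mm). Axes as free_gutter. The tray's rear end face is then at x = 50 mm, 20 mm in under the lamp's front edge.
- full_gutter: The other gutter, with the same shape, lamp and axes as free_gutter, but full: one tray fixed under its lamp and full_tray in its open front part. Fixed.
- full_tray: Black seedling tray without handle, 100 x 60 x 40 mm, full of seedlings, standing loose in the open part of full_gutter. Origin: centre of its underside. Leave it.
- pot: Terracotta pot with a seedling, 80 mm across, 64 mm high (115 mm with leaves), loose. Origin: centre of its underside. Leave it.
- feed_bottle: White bottle with green cap, 64 mm across, 170 mm high, loose. Origin: centre of its underside. Leave it.
- plug_box: Open blue box, 140 x 100 x 50 mm, loose. Origin: centre of its underside. Leave it.
- cup: Grey plastic cup, 72 mm across, 85 mm high, loose. Origin: centre of its underside. Leave it.
- dibber: Dibber (planting stick) lying on the bench: 145 mm long (x), 16 mm thick, green grip, steel blade. Origin: under its middle. Leave it.
Things that resemble listed ones, but are neither listed nor needed, are in the scene too. What is shaped like the tray but turquoise is not meant.

How it is judged:
By the outcome, as a careful person would: the job done as asked, in the order asked, and still so for the second after the job is handed in, with the robot touching nothing.
It also fails if it takes over 58 s, if anything falls off the work surface, if the arm or the gripper's body presses on something with over 40 N, if the wrist force passes 120 N, or if a joint passes its speed limit or range.

## Working session

There is one attempt and no reset: what is moved stays moved. The work goes in short steps, Python scripts to look and compute and a shell command to move; the robot and the scene stay as the last step left them, time stands still between calls to the robot, and variables do not carry over. Pictures are saved under pics/ and viewed, at most 10 in all, crops included, and the job is handed in when it is done.

```bash
mkdir -p pics; cat > h.py <<'E'
import numpy as np,cv2
from cell import env
def M(n):
    m=env.camera_model(n); from scipy.spatial.transform import Rotation as R
    o=np.array(m["orientation"],float)
    Rm=o if o.shape==(3,3) else R.from_euler('xyz',o,degrees=True).as_matrix()
    return np.array(m["intrinsics"]),np.array(m["position"]),Rm
def ray(n,uv,z):
    K,p,R=M(n); uv=np.atleast_2d(uv).astype(float)
    d=(R@np.linalg.inv(K)@np.c_[uv,np.ones(len(uv))].T).T
    return p+d*((z-p[2])/d[:,2])[:,None]
def proj(n,X):
    K,p,R=M(n); c=(R.T@(np.atleast_2d(X)-p).T); q=K@c; return (q[:2]/q[2]).T
def save(n,f):
    im=env.camera(n); cv2.imwrite(f,im[:,:,::-1]); return im
E
python3 - <<'E'
from h import *
for n in("top","side"):
    save(n,f"pics/{n}0.png"); print(env.camera_model(n))
s=env.get_state(); print(s)
E
```

```text
{'intrinsics': array([[423.28303729,   0.        , 277.858598  ],
       [  0.        , 423.28303729, 210.99049214],
       [  0.        ,   0.        ,   1.        ]]), 'position': array([ 3.34997894e-01, -8.45217412e-04,  1.41483014e+00]), 'orientation': array([-173.14212136,   -0.60781149,  -90.37665687])}
{'intrinsics': array([[442.77669393,   0.        , 277.58900924],
       [  0.        , 442.77669393, 205.46337717],
       [  0.        ,   0.        ,   1.        ]]), 'position': array([ 0.04168601, -0.87788197,  0.67761092]), 'orientation': array([-119.12950145,   -0.18918707,  -27.28157546])}
{'time': 0.1, 'joints': array([ 7.45422409e+01,  2.42801275e+01,  9.34267716e+01, -8.19080458e-04,
        6.23724771e+01, -1.08949845e+00]), 'qvel': array([-0.05566283, -0.1003753 , -0.07423302,  0.03823979, -0.18628801,
        0.02771151]), 'effort': array([-3.32215641e-04, -5.45611382e+01, -2.74328381e+01,  6.45088521e-02,
        1.88644230e-02, -3.19250341e-05]), 'ee_pos': array([0.15494983, 0.6049684 , 0.22198055]), 'ee_rot': array([-1.79920624e+02, -7.84240189e-04,  1.65632119e+02]), 'wrist_force': array([ 0.60012457, -0.67539925, -0.11343195]), 'wrist_torque': array([0.02655059, 0.02072062, 0.02766629]), 'grasp_force': 0.0, 'opening': 0.08752863231130067}
```

View pics/top0.png

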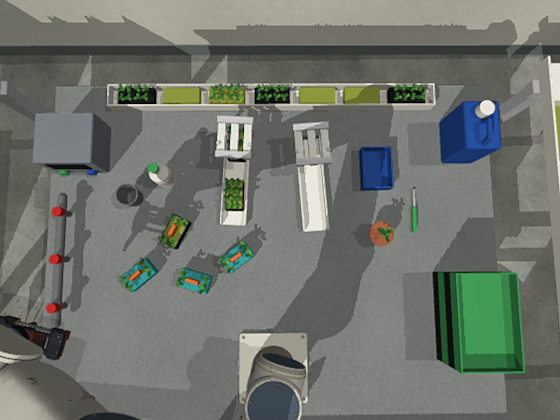

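View pics/side0.png

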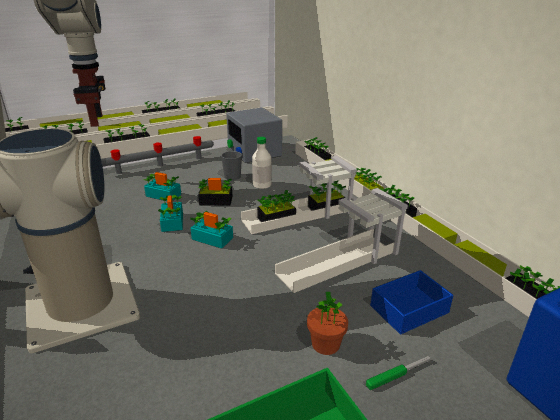

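Top picture: there are four tray-like things, at (175,231), (137,275), (195,280) and (237,257). The last three are turquoise. The one at (175,231) is black with an orange handle, so it fits; in the side view it is at (215,190). The empty gutter runs from about (315,230) to the lamp at (312,145). The full gutter is to its left at (234,180). I'll confirm with an enlarged crop.

```bash
python3 - <<'E'
from h import *
t=cv2.imread("pics/top0.png")
a=cv2.resize(t[205:260,140:213],None,fx=5,fy=5,interpolation=cv2.INTER_CUBIC)
b=cv2.resize(t[115:240,285:345],None,fx=4.4,fy=4.4,interpolation=cv2.INTER_CUBIC)
H=max(a.shape[0],b.shape[0]); o=np.zeros((H,a.shape[1]+b.shape[1],3),np.uint8)
o[:a.shape[0],:a.shape[1]]=a;o[:b.shape[0],a.shape[1]:]=b
cv2.imwrite("pics/crop1.png",o);print(o.shape)
hsv=cv2.cvtColor(t,cv2.COLOR_BGR2HSV)
m=cv2.inRange(hsv,(4,150,120),(16,255,255)); m[:, :155]=0;m[:,200:]=0;m[:205]=0;m[250:]=0
p=np.argwhere(m)[:,::-1]; r=cv2.minAreaRect(p.astype(np.float32)); print("handle",len(p),r)
# top face z=.08: pixels incl. a bit of side
w=ray("top",p,.078); c=w.mean(0); u=np.linalg.svd(w-c)[2][0]; print(c,np.degrees(np.arctan2(u[1],u[0])))
W=cv2.minAreaRect(w[:,:2].astype(np.float32));print(W)
# side view
s=cv2.imread("pics/side0.png");hs=cv2.cvtColor(s,cv2.COLOR_BGR2HSV)
m=cv2.inRange(hs,(4,150,120),(16,255,255));m[:,:195]=0;m[:,240:]=0;m[:170]=0;m[205:]=0
q=np.argwhere(m)[:,::-1];print("side",q.min(0),q.max(0),q.mean(0),"pred ctr",proj("side",[*c[:2],.06]))
# gutter white
m=cv2.inRange(hsv,(0,0,150),(180,60,255));m[:,:285]=0;m[:,345:]=0;m[:166]=0;m[240:]=0
n,l,st,_=cv2.connectedComponentsWithStats(m);k=1+st[1:,4].argmax();m=(l==k)
for v in range(168,234,5):
    x=np.where(m[v])[0]
    if len(x): print(v,x.min(),x.max())
E
```

```text
(550, 629, 3)
handle 56 ((171.3000030517578, 229.9000244140625), (4.0249223709106445, 12.969193458557129), 26.56505012512207)
[0.4374008  0.32080583 0.078     ] 152.2279150492493
((0.4373886287212372, 0.32059383392333984), (0.012836885638535023, 0.04055873304605484), 64.53043365478516)
side [208 178] [220 189] [214.28187919 183.38255034] pred ctr [[213.92275074 183.8028392 ]]
168 298 323
173 298 323
178 298 324
183 299 324
188 299 325
193 300 325
198 300 326
203 301 326
208 301 326
213 302 327
218 302 327
223 302 327
228 303 325
```

View pics/crop1.png

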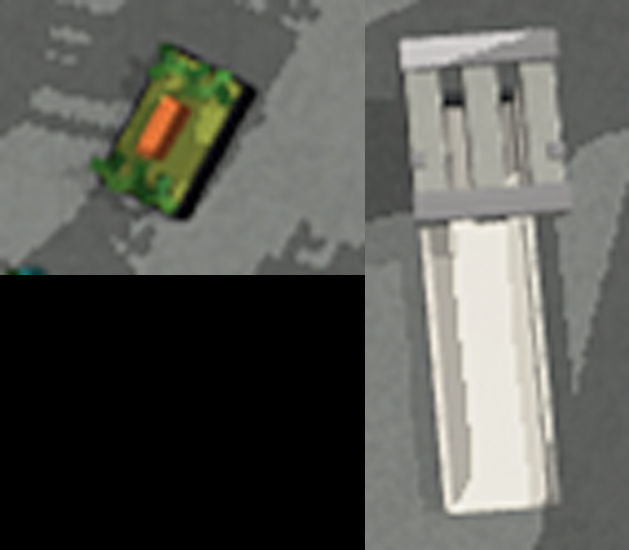

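The crop confirms it: black body, moss-green top, orange handle. The gutter's open front end is at about (315,230) and the lamp's front edge at v≈164. Next I'll fit the gutter edges subpixel and check them against the side view.

```bash
python3 - <<'E'
from h import *
t=cv2.imread("pics/top0.png");g=cv2.cvtColor(t,cv2.COLOR_BGR2GRAY).astype(float)
for v in(180,200,220): print(v,g[v,294:334].astype(int))
print("col315",g[224:238,315].astype(int),"col310",g[224:238,310].astype(int)); print("lamp col312",g[150:172,312].astype(int), g[150:172,305].astype(int))
def edge(a,lo):  # first crossing of midlevel from dark a[0]
    i=np.argmax(a>lo); return i-1+(lo-a[i-1])/(a[i]-a[i-1])
L=[];R=[]
for v in range(172,226):
    L.append((294-1+1+edge(g[v,294:315],150),v)); R.append((333-edge(g[v,333:315:-1],150),v))
L=ray("top",L,.03);R=ray("top",R,.03)
for w in(L,R):
    k=np.polyfit(w[:,0],w[:,1],1); e=w[:,1]-np.polyval(k,w[:,0]);print(k,np.degrees(np.arctan(k[0])),e.std(), np.polyval(k,.45))
for u in range(306,325,3):
    v=237-edge(g[237:220:-1,u],150); print(u,v,ray("top",[u,v],.002)[0])
E
```

```text
180 [111 113 112 104 131 228 205 168 173 172 166 223 234 231 230 230 230 231
 230 230 230 230 231 233 220 207 211 203 149 227 180  89  91  94  94  90
 120 131 128 129]
200 [130 114 106 111 112 101 171 227 196 171 174 174 167 225 236 232 231 231
 231 231 232 231 232 232 233 218 207 210 213 190 161 236 172  79  93  94
  94  90 123 108]
220 [125 125 130 118 111 112 108  88 183 218 189 173 175 173 168 224 236 232
 232 231 231 231 231 232 232 232 233 228 214 208 214 194 138 159 125  82
  90  93  94  93]
col315 [232 232 232 232 233 239 206 125 122 131 129 126 127 127] col310 [234 233 232 232 233 237 226 162 118 126 128 125 125 128]
lamp col312 [169 169 168 170 170 170 171 158 150 150 148 148 153 134  86 146 226 236
 231 230 230 230] [164 166 166 165 166 165 164 160 152 150 148 146 147 150 124 192 240 225
 209 210 211 212]
[ 0.07309394 -0.12895367] 4.180539418722402 0.00021416231314102702 -0.09606140035548444
[ 0.05252446 -0.20413093] 3.0066668062145965 0.0014868599153802916 -0.18049491995178796
306 231.57954545454547 [ 0.4349621  -0.11062687  0.002     ]
309 231.38888888888889 [ 0.43554228 -0.12067945  0.002     ]
312 231.03030303030303 [ 0.43668525 -0.13074376  0.002     ]
315 230.69135802469137 [ 0.4377628 -0.1408105  0.002    ]
318 230.59036144578315 [ 0.43804307 -0.1508664   0.002     ]
321 230.45762711864407 [ 0.4384298  -0.16092639  0.002     ]
324 229.92307692307693 [ 0.44016403 -0.17101507  0.002     ]
```

```bash
python3 - <<'E'
from h import *
th=np.radians(4.2);X=np.array([np.cos(th),np.sin(th),0]);Y=np.array([-X[1],X[0],0]);O=np.array([.602,-.127,0])
P=lambda x,y,z:O+X*x/1e3+Y*y/1e3+np.array([0,0,z/1e3])
pts=[(x,y,z) for x in(30,160) for y in(-55,55) for z in(120,147)]+[(-165,y,30) for y in(-42,42)]+[(20,y,30) for y in(-42,42)]+[(75,-49,0),(150,-49,0),(75,49,0)]
out=[]
for n,(x0,y0,x1,y1),f in(("top",(285,112,345,240),4.6),("side",(265,180,415,295),4)):
    im=cv2.imread(f"pics/{n}0.png")[y0:y1,x0:x1]
    im=cv2.resize(im,None,fx=f,fy=f,interpolation=cv2.INTER_CUBIC)
    for p in pts:
        u=proj(n,P(*p))[0]; c=(0,0,255) if p[2]==147 else (255,0,0) if p[2]==120 else (0,200,0)
        cv2.circle(im,tuple(int(a) for a in ((u-[x0,y0]+.5)*f)),2,c,-1)
    out.append(im)
W=out[1].shape[1]; 
cv2.imwrite("pics/ov_side.png",out[1]);
c=np.zeros((590,out[0].shape[1]+510,3),np.uint8);c[:out[0].shape[0],:out[0].shape[1]]=out[0][:590]
s=cv2.resize(out[1],(510,391));c[:391,out[0].shape[1]:]=s
cv2.imwrite("pics/ov.png",c);print(c.shape)
E
```

```text
(590, 786, 3)
```

View pics/ov.png

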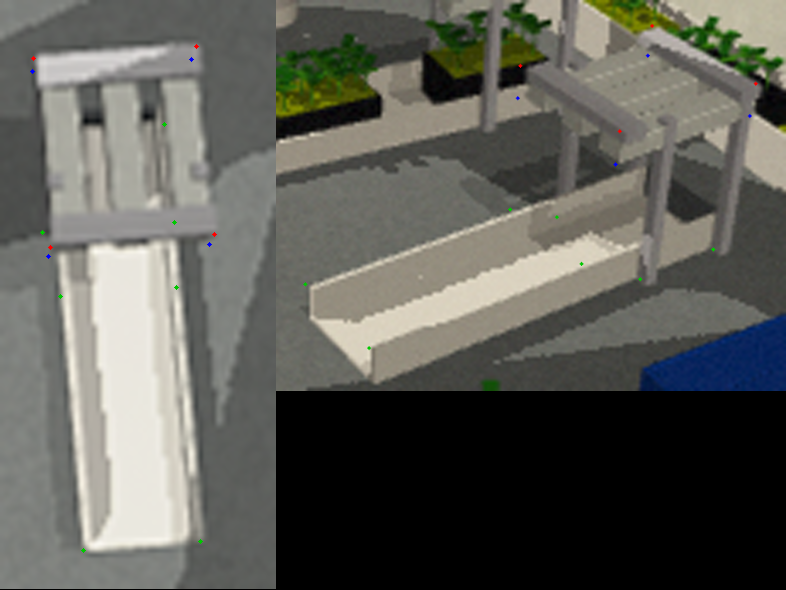

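The overlay shows the frame fits, with the gutter origin a few mm further along +x than I assumed. The lamp's front bar is solid across the gutter, so nothing vertical gets under it. I'll move above the tray first.

```bash
python3 -m inch '[[[0.941,-0.947,0],-0.068,1],[[0.941,-0.947,0],-0.068,1],[[0.941,-0.947,0],-0.068,1],[[0.941,-0.947,0],-0.068,1],[[0.941,-0.947,0],-0.068,1],[[0.941,-0.947,0],-0.068,1],[[0.941,-0.947,0],-0.068,1],[[0.941,-0.947,0],-0.068,1],[[0.941,-0.947,0],-0.068,1],[[0.941,-0.947,0],-0.068,1],[[0.941,-0.947,0],-0.068,1],[[0.941,-0.947,0],-0.068,1]]' 25
python3 - <<'E'
from h import *
# refine gutter from lamp/side cues: front floor corners in side view
s=env.get_state();print(s['ee_pos'],s['ee_rot'],s['joints'])
im=cv2.imread("pics/side0.png");g=cv2.cvtColor(im,cv2.COLOR_BGR2GRAY)
# ov crop coords (276+..)/3.4+offset
for nm,(a,b),z in(("frontL top",(311,286),.03),("frontR top",(373,347),.03),("frontR bottom",(374,381),0),("frontL floor",(311,318),.004)):
    print(nm,ray("side",[(a-276)/3.4+264.5,b/3.4+179.5],z)[0])
for nm,(a,b),z in(("lampfrontL",(52,240),.147),("lampfrontR",(213,229),.147)):
    print(nm,ray("top",[a/4.6+284.5,b/4.6+111.5],z)[0])
E
```

```text
time: 1.1
ee_pos: [0.438, 0.3202, 0.2224]
ee_rot: [-180.0, -0.0, 153.2]
wrist_force: [-0.8, -0.3, 0.1]
opening: 0.0884
grasp_force: 0.0
[0.43796443 0.32024233 0.22236492] [-1.79971496e+02 -2.87206630e-02  1.53212297e+02] [ 3.49110038e+01  1.73857143e+01  1.03857710e+02  1.37653290e-02
  5.87952898e+01 -2.83084360e+01]
frontL top [ 0.43705893 -0.1010953   0.03      ]
frontR top [ 0.44330307 -0.18118613  0.03      ]
frontR bottom [ 0.44474941 -0.18124531  0.        ]
frontL floor [ 0.43552532 -0.10412279  0.004     ]
lampfrontL [ 0.63290777 -0.07116335  0.147     ]
lampfrontR [ 0.63995097 -0.17855774  0.147     ]
```

```bash
python3 -m inch '[[[0,0,-0.3],0,1],[[0,0,-0.3],0,1],[[0,0,-0.3],0,1],[[0,0,-0.565],0,1],[[0,0,-0.565],0,1],[[0,0,-0.565],0,1],[[0,0,-0.565],0,0],[[0,0,-0.565],0,0],[[0,0,-0.565],0,0],[[0,0,-0.565],0,0],[[0,0,-0.565],0,0],[[0,0,-0.565],0,0]]' 25
python3 -m inch '[[[0,0,0.1],0,0],[[0,0,0.2],0,0],[[0,0,0.3],0,0],[[0,0,0.3],0,0],[[0,0,0.3],0,0]]' 25
python3 - <<'E'
from h import *
t=save("top","pics/top1.png");s=save("side","pics/side1.png")
o=np.hstack([cv2.resize(t[170:290,120:260],None,fx=2.8,fy=2.8),cv2.resize(s[120:240,130:270],None,fx=2.8,fy=2.8)])
cv2.imwrite("pics/lift.png",o[:,:,::-1]);print(o.shape)
E
```

```text
time: 2.1
ee_pos: [0.4381, 0.3218, 0.0547]
ee_rot: [179.9, 0.1, 153.4]
wrist_force: [0.4, -0.2, 0.8]
opening: 0.0518
grasp_force: 0.0
time: 2.52
ee_pos: [0.4386, 0.3221, 0.1454]
ee_rot: [179.8, 0.1, 153.4]
wrist_force: [-0.2, -0.3, 0.4]
opening: 0.0182
grasp_force: 0.0
(336, 784, 3)
```

View pics/lift.png

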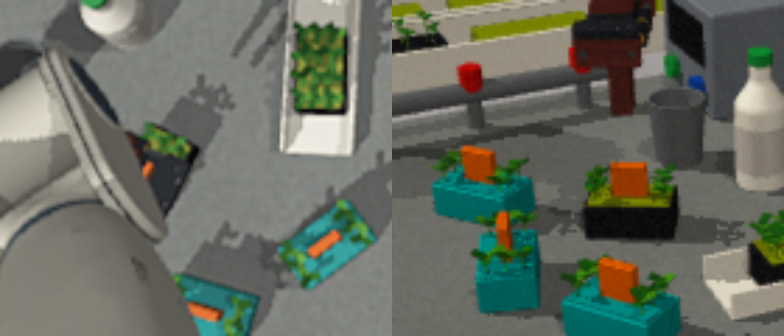

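The fingers move at about 80 mm/s and hadn't closed yet. The picture shows the tray still on the bench, upright, with the gripper above it. I'll go down again and wait for the grip.

```bash
python3 -m inch '[[[0,0,0],0,0.5],[[0,0,0],0,0.5],[[0,0,0],0,0.5],[[0,0,0],0,0.5],[[0,0,-0.1],0,0.5],[[0,0,-0.2],0,0.5],[[0,0,-0.3],0,0.5],[[0,0,-0.3],0,0.5]]' 25
python3 -m inch '[[[0,0,0],0,0],[[0,0,0],0,0],[[0,0,0],0,0],[[0,0,0],0,0],[[0,0,0],0,0],[[0,0,0],0,0],[[0,0,0],0,0],[[0,0,0],0,0],[[0,0,0],0,0]]' 25
python3 -m inch '[[[0,0,0.1],0,0],[[0,0,0.2],0,0],[[0,0,0.25],0,0],[[0,0,0.25],0,0],[[0,0,0.25],0,0]]' 25
```

```text
time: 3.28
ee_pos: [0.4342, 0.3191, 0.0483]
ee_rot: [-179.5, -0.2, 153.4]
wrist_force: [-1.3, -1.3, -0.2]
opening: 0.0439
grasp_force: 0.0
time: 4.03
ee_pos: [0.4376, 0.3216, 0.0537]
ee_rot: [180.0, 0.0, 153.4]
wrist_force: [-2.7, 0.0, 7.3]
opening: 0.0119
grasp_force: 25.0
time: 4.45
ee_pos: [0.4376, 0.3215, 0.1284]
ee_rot: [179.9, 0.0, 153.4]
wrist_force: [-0.1, -0.8, -2.2]
opening: 0.0119
grasp_force: 25.0
```

Gripped: 12 mm opening at 25 N. I'll carry the tray over to the free gutter.

```bash
python3 -m inch '[[[0,0,0.13],0,0],[[0.01,-0.07,0.25],0.01,0],[[0.03,-0.18,0.25],0.04,0],[[0.05,-0.3,0.25],0.07,0],[[0.08,-0.42,0.25],0.1,0],[[0.1,-0.54,0.25],0.13,0],[[0.12,-0.66,0.25],0.15,0],[[0.14,-0.77,0.25],0.17,0],[[0.16,-0.87,0.25],0.17,0],[[0.18,-0.95,0.25],0.171,0],[[0.18,-0.97,0.25],0.171,0],[[0.18,-0.97,0.25],0.171,0]]' 25
python3 -m inch '[[[0.02,-0.1,0],0,0],[[0.04,-0.2,0],0,0],[[0.06,-0.32,0],0,0],[[0.07,-0.42,0],0,0],[[0.079,-0.5,0],0,0],[[0.079,-0.549,0],0,0],[[0.079,-0.549,0],0,0],[[0.079,-0.549,0],0,0],[[0.079,-0.549,0],0,0],[[0.079,-0.549,0],0,0]]' 25
python3 - <<'E'
from h import *
s=env.get_state();print(s['ee_pos'],s['ee_rot'],s['joints'])
th=np.radians(4.2);X=np.array([np.cos(th),np.sin(th)]);O=np.array([.605,-.1275])
d=s['ee_pos'][:2]-O;print("gutter x,y mm",1e3*d@X,1e3*(d@np.array([-X[1],X[0]])))
E
```

```text
time: 5.45
ee_pos: [0.4905, 0.0289, 0.2015]
ee_rot: [180.0, -0.2, -176.0]
wrist_force: [0.1, 0.2, -1.2]
opening: 0.0119
grasp_force: 25.0
time: 6.28
ee_pos: [0.5149, -0.1328, 0.2028]
ee_rot: [180.0, -0.0, -175.7]
wrist_force: [-0.1, 0.3, -1.3]
opening: 0.0118
grasp_force: 25.0
[ 0.51487759 -0.13279339  0.20275956] [ 1.79966134e+02 -4.43816983e-02 -1.75741434e+02] [-1.57542006e+01  1.79453356e+01  1.06102485e+02  2.00613915e-02
  5.60054734e+01 -1.10023978e+02]
gutter x,y mm -90.26806332357798 1.3212327611533972
```

```bash
python3 -m inch '[[[0,-0.004,-0.1],0,0],[[0,-0.004,-0.2],0,0],[[0,-0.004,-0.3],0,0],[[0,-0.004,-0.36],0,0],[[0,-0.004,-0.36],0,0],[[0,-0.004,-0.36],0,0]]' 25
python3 - <<'E'
from h import *
t=save("top","pics/top2.png");s=save("side","pics/side2.png")
o=np.hstack([cv2.resize(t[130:250,255:375],None,fx=3.2,fy=3.2),cv2.resize(s[170:290,270:400],None,fx=3.2,fy=3.2)])
cv2.imwrite("pics/above.png",o[:,:,::-1]);print(o.shape,env.get_state()['ee_pos'])
E
```

```text
time: 6.78
ee_pos: [0.5146, -0.1345, 0.0947]
ee_rot: [180.0, -0.1, -175.8]
wrist_force: [0.7, -0.2, -1.1]
opening: 0.0119
grasp_force: 25.0
(384, 800, 3) [ 0.51611848 -0.13526221  0.09640428]
```

View pics/above.png

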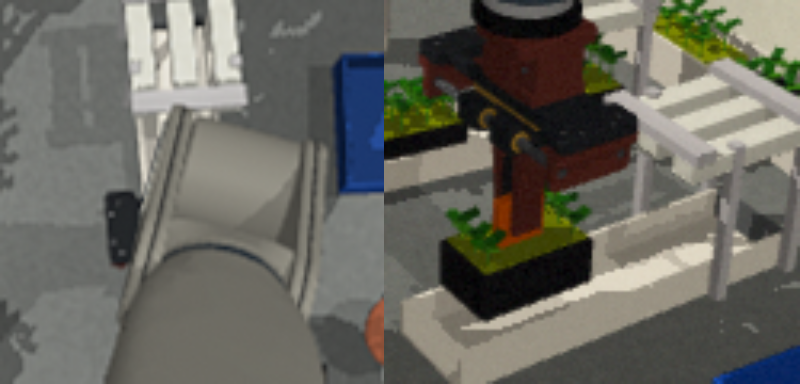

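The tray hangs level and straight over the gutter. The gripper's broad body (178 mm) lies across it. I'll set it down.

```bash
python3 -m inch '[[[0,0,-0.04],0,0],[[0,0,-0.08],0,0],[[0,0,-0.11],0,0],[[0,0,-0.12],0,0],[[0,0,-0.125],0,0],[[0,0,-0.125],0,0],[[0,0,-0.125],0,0]]' 25
```

```text
time: 7.47
ee_pos: [0.5145, -0.1355, 0.0576]
ee_rot: [180.0, -0.1, -175.8]
wrist_force: [-2.0, 1.3, 3.4]
opening: 0.0117
grasp_force: 25.0
```

```bash
python3 -m inch '[[[0,0,0],0,0.35],[[0,0,0],0,0.35],[[0,0,0],0,0.35],[[0,0,0],0,0.35],[[0,0,0.1],0,0.35],[[0,0,0.18],0,0.35],[[0,0,0.18],0,0.35],[[-0.13,-0.01,0.18],0,0.35],[[-0.26,-0.019,0.18],0,0.35],[[-0.26,-0.019,0.18],0,0.35],[[-0.26,-0.019,0.18],0,0.35],[[-0.26,-0.019,0.18],0,0.35]]' 25
cat >> h.py <<'E'
th=np.radians(4.2);X=np.array([np.cos(th),np.sin(th)]);Y=np.array([-X[1],X[0]]);O=np.array([.605,-.1275])
def gut(p): d=np.asarray(p)[:2]-O; return 1e3*d@X,1e3*d@Y
def look(tag):
    t=save("top",f"pics/top_{tag}.png"); s=save("side",f"pics/side_{tag}.png")
    for n,im in(("top",t),("side",s)):
        h=cv2.cvtColor(im,cv2.COLOR_RGB2HSV); m=cv2.inRange(h,(4,150,90),(16,255,255))
        k,l,st,c=cv2.connectedComponentsWithStats(m)
        for i in range(1,k):
            g=gut(ray(n,c[i],.065)[0])
            if st[i,4]>8 and abs(g[1])<25 and abs(g[0])<200: print(n,st[i],"handle gx,gy",np.round(g,1))
    s=env.get_state(); print("tool gut",np.round(gut(s['ee_pos']),1),"z",s['ee_pos'][2].round(4))
E
python3 -c "
from h import *
look('a')"
```

```text
time: 8.47
ee_pos: [0.438, -0.1416, 0.1118]
ee_rot: [-180.0, 0.1, -175.9]
wrist_force: [0.4, -0.3, 0.5]
opening: 0.0308
grasp_force: 0.0
side [303 241  16  20 230] handle gx,gy [-87.4   0.4]
tool gut [-166.9   -1.9] z 0.1118
```

```bash
python3 -m inch '[[[0,0.006,-0.1],0,0.35],[[0,0.006,-0.2],0,0.35],[[0,0.006,-0.3],0,0.35],[[0,0.006,-0.325],0,0.35],[[0.02,0.008,-0.325],0,0.35],[[0.04,0.009,-0.325],0,0.35],[[0.04,0.009,-0.325],0,0.35],[[0.04,0.009,-0.325],0,0.35]]' 25
python3 -c "
from h import *
look('b')"
```

```text
time: 9.23
ee_pos: [0.4511, -0.139, 0.0156]
ee_rot: [-179.9, 0.2, -175.8]
wrist_force: [0.5, -0.0, 0.6]
opening: 0.0305
grasp_force: 0.0
tool gut [-1.554e+02  1.000e-01] z 0.0154
```

Before the real push I need to know the friction, so I'll try a short shove well in front of the lamp, reading the tool every row.

```bash
I="python3 -m inch"
g(){ python3 -c "
from h import *
s=env.get_state();print('t',round(s['time'],3),'gut',np.round(gut(s['ee_pos']),1),np.round(s['wrist_force'],1),np.round(s['qvel'][1:3],1))"; }
python3 -m inch '[[[0.027,0.002,0],0,0.35]]' >/dev/null; g
python3 -m inch '[[[0.066,0.0048,0],0,0.35]]' >/dev/null; g
python3 -m inch '[[[0.114,0.0083,0],0,0.35]]' >/dev/null; g
python3 -m inch '[[[0,0,0],0,0.35]]' >/dev/null; g
python3 -m inch '[[[0,0,0],0,0.35]]' >/dev/null; g
python3 -m inch '[[[0,0,0],0,0.35],[[0,0,0],0,0.35]]' >/dev/null; g
python3 -m inch '[[[-0.2,-0.0146,0],0,0.35],[[-0.2,-0.0146,0],0,0.35],[[-0.2,-0.0146,0],0,0.35]]' >/dev/null
python3 -c "
from h import *
look('c')
a=cv2.imread('pics/side_c.png')[160:300,260:420];cv2.imwrite('pics/c.png',cv2.resize(a,None,fx=3,fy=3))"
```

```text
t 9.417 gut [-149.3    0.7] [-3.6 -0.2  2.5] [  4.7 -12.7]
t 9.5 gut [-130.6    0.9] [-0.7 -0.3 -0.9] [ 11.  -31.1]
t 9.583 gut [-96.8   1. ] [-1.  -0.3 -0.5] [ 19.4 -53.3]
t 9.667 gut [-86.9  -0.9] [ 1.1 -0.1  0.7] [-1.1  5.1]
t 9.75 gut [-91.7   0.1] [-0.6  0.3  0.5] [-0.4  3.8]
t 9.917 gut [-95.2   0.6] [-0.1 -0.6 -0. ] [-0.1  0.2]
top [310 174   5  14  61] handle gx,gy [-8.2  0.2]
side [330 232  16  19 206] handle gx,gy [-5.5  0.5]
tool gut [-155.     0.3] z 0.0144
```

View pics/c.png

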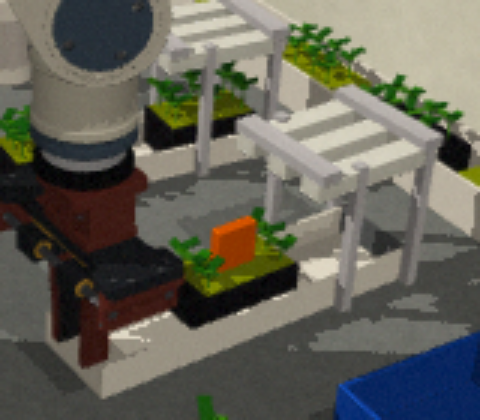

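The shove worked cleanly. The tray slid upright and straight to gx≈-8 mm, coasting about 27 mm from ~0.42 m/s, so μ is about 0.33. A vertical finger must stop in front of the lamp bar, so the last stretch has to be a coast and needs a faster launch. I'll measure the tool's speed response in free air behind the tray.

```bash
cat > lg.py <<'E'
from h import *; import json
s=env.get_state();open("log.jsonl","a").write(json.dumps(dict(t=s['time'],q=list(s['joints']),qd=list(s['qvel']),p=list(s['ee_pos']),f=list(s['wrist_force'])))+"\n")
E
cat > an.py <<'E'
from h import *; import json
D=[json.loads(l) for l in open("log.jsonl")]
D0=[dict(q=[74.542,24.2801,93.4268],p=[.15495,.604968,.22198]),dict(q=[34.911,17.3857,103.8577],p=[.437964,.320242,.222365]),dict(q=[-15.7542,17.9453,106.1025],p=[.514878,-.132793,.20276])]
A=[];b=[]
for d in D+D0:
    a=np.radians(d['q'][1]);c=np.radians(d['q'][1]+d['q'][2])
    A+=[[1,0,np.sin(a),np.sin(c),np.cos(c)],[0,1,np.cos(a),np.cos(c),-np.sin(c)]];b+=[np.hypot(*d['p'][:2]),d['p'][2]]
k,res,_,_=np.linalg.lstsq(np.array(A),np.array(b),rcond=None)
print("fit",k.round(3),res)
for d in D:
    q=np.radians(d['q']);w=np.radians(d['qd']);a=q[1];c=q[1]+q[2]
    rd=k[2]*np.cos(a)*w[1]+(k[3]*np.cos(c)-k[4]*np.sin(c))*(w[1]+w[2])
    r=np.hypot(*d['p'][:2]);n=np.array(d['p'][:2])/r
    v=rd*n+r*w[0]*np.array([-n[1],n[0]])
    print(round(d['t'],3),"gut",np.round(gut(d['p']),1),"z",round(d['p'][2],4),"v",(v@X).round(3),"f",np.round(d['f'],1))
E
L(){ python3 lg.py; }
python3 -m inch '[[[-0.139,-0.0102,0],0,0.35]]' >/dev/null; L
python3 -m inch '[[[-0.138,-0.0101,0],0,0.35]]' >/dev/null; L
python3 -m inch '[[[0.138,0.0101,0],0,0.35]]' >/dev/null; L
python3 -m inch '[[[0.138,0.0101,0],0,0.35]]' >/dev/null; L
python3 -m inch '[[[0.138,0.0101,0],0,0.35]]' >/dev/null; L
python3 -m inch '[[[-0.138,-0.0101,0],0,0.35]]' >/dev/null; L
python3 -m inch '[[[0,0,0],0,0.35]]' >/dev/null; L
python3 -m inch '[[[0,0,0],0,0.35],[[0,0,0],0,0.35]]' >/dev/null; L
python3 an.py
```

```text
fit [-0.006 -0.008  0.584  0.489  0.085] [0.00039287]
10.35 gut [-186.9   -2.7] z 0.0155 v -0.579 f [ 0.4 -1.2 -0.5]
10.433 gut [-234.6   -0.8] z 0.0146 v -0.542 f [-0.7 -1.2  0. ]
10.517 gut [-229.    12.3] z 0.0097 v 0.7 f [-6.5  2.5 -1.9]
10.6 gut [-164.2    3.3] z 0.0124 v 0.638 f [ 2.  -1.8  0.3]
10.683 gut [-112.6    0.4] z 0.0142 v 0.551 f [ 0.8 -1.4  1.4]
10.767 gut [-123.8   -9.1] z 0.0197 v -0.698 f [ 4.8 -2.6  2.1]
10.85 gut [-152.5   -0.4] z 0.0146 v -0.036 f [-4.   0.3 -0.3]
11.017 gut [-154.1    0.4] z 0.0141 v 0.001 f [0.2 0.3 0.4]
```

Reversing the tool first lets it overshoot to 0.65–0.8 m/s, which is enough to coast home. I'll fetch the tray back by its handle and rehearse that shove fully in the open part.

```bash
python3 -m inch '[[[0,0,0.13],0,0.35],[[0,0,0.26],0,0.35],[[0,0,0.337],0,0.35],[[0.12,0.009,0.337],0,0.35],[[0.24,0.018,0.337],0,0.35],[[0.36,0.026,0.337],0,0.35],[[0.459,0.033,0.337],0,0.35],[[0.459,0.033,0.337],0,0.35],[[0.459,0.033,0.25],0,0.35],[[0.459,0.033,0.16],0,0.35],[[0.459,0.033,0.155],0,0.35],[[0.459,0.033,0.155],0,0.35]]'
python3 -m inch '[[[0,0,0],0,0],[[0,0,0],0,0],[[0,0,0],0,0],[[0,0,0],0,0],[[0,0,0],0,0],[[0,0,0],0,0]]' 15
python3 -c "
from h import *
s=env.get_state();print(gut(s['ee_pos']))
import json;print(max(max(map(abs,json.loads(l)['qd'])) for l in open('log.jsonl')))"
```

```text
time: 12.02
ee_pos: [0.587, -0.1281, 0.0593]
ee_rot: [179.9, -0.2, -175.8]
wrist_force: [-0.7, 0.0, -0.2]
opening: 0.0309
grasp_force: 0.0
time: 12.52
ee_pos: [0.5892, -0.1288, 0.0617]
ee_rot: [-180.0, 0.1, -175.8]
wrist_force: [-1.6, -0.3, 7.4]
opening: 0.0119
grasp_force: 15.0
(np.float64(-15.805606141958757), np.float64(-0.10698915899654936))
80.46229423809119
```

```bash
python3 -m inch '[[[-0.06,-0.004,0],0,0],[[-0.13,-0.01,0],0,0],[[-0.2,-0.015,0],0,0],[[-0.27,-0.02,0],0,0],[[-0.32,-0.023,0],0,0],[[-0.34,-0.025,0],0,0],[[-0.34,-0.025,0],0,0],[[-0.34,-0.025,0],0,0],[[-0.34,-0.025,0],0,0.3],[[-0.34,-0.025,0],0,0.3],[[-0.34,-0.025,0],0,0.3],[[-0.34,-0.025,0],0,0.3]]'
python3 -m inch '[[[0,0,0.1],0,0.3],[[0,0,0.18],0,0.3],[[0,0,0.18],0,0.3],[[-0.1,-0.007,0.18],0,0],[[-0.2,-0.015,0.18],0,0],[[-0.2,-0.015,0.1],0,0],[[-0.2,-0.015,-0.03],0,0],[[-0.2,-0.015,-0.147],0,0],[[-0.2,-0.015,-0.147],0,0],[[-0.2,-0.015,-0.147],0,0]]'
python3 -c "
from h import *
look('d')"
```

```text
time: 13.52
ee_pos: [0.4869, -0.136, 0.0606]
ee_rot: [180.0, -0.0, -175.8]
wrist_force: [0.2, 0.6, 0.6]
opening: 0.0259
grasp_force: 0.0
time: 14.35
ee_pos: [0.4248, -0.1398, 0.0149]
ee_rot: [179.9, -0.3, -175.8]
wrist_force: [1.0, -0.5, 0.5]
opening: 0.0005
grasp_force: 0.0
tool gut [-178.    -0.2] z 0.0176
```

```bash
rm log.jsonl; L(){ python3 lg.py; }
python3 -m inch '[[[0.02,0.0015,0],0,0],[[0.02,0.0015,0],0,0],[[0.02,0.0015,0],0,0],[[0.02,0.0015,0],0,0]]' >/dev/null; L
python3 -m inch '[[[-0.138,-0.0101,0],0,0]]' >/dev/null; L
python3 -m inch '[[[-0.138,-0.0101,0],0,0]]' >/dev/null; L
python3 -m inch '[[[0.138,0.0101,0],0,0]]' >/dev/null; L
python3 -m inch '[[[0.138,0.0101,0],0,0]]' >/dev/null; L
python3 -m inch '[[[0,0,0],0,0]]' >/dev/null; L
python3 -m inch '[[[0,0,0],0,0]]' >/dev/null; L
python3 -m inch '[[[-0.1,-0.0073,0],0,0],[[-0.1,-0.0073,0],0,0],[[-0.1,-0.0073,0],0,0]]' >/dev/null; L
python3 an.py; python3 -c "
from h import *
look('e')"
```

```text
fit [-0.004 -0.002  0.575  0.488  0.082] [0.00023317]
14.783 gut [-171.8   -0.2] z 0.0178 v -0.003 f [-0.2  0.3 -0.4]
14.867 gut [-205.8   -2.8] z 0.0183 v -0.58 f [ 1.3 -1.9  0.6]
14.95 gut [-254.1   -0.7] z 0.0173 v -0.54 f [-1.8 -0.1 -0.4]
15.033 gut [-247.5   12.4] z 0.0129 v 0.693 f [-6.2  1.1 -1.1]
15.117 gut [-183.4    3.2] z 0.0153 v 0.63 f [ 2.6 -2.1  0.1]
15.2 gut [-165.7   -2. ] z 0.018 v -0.031 f [2.1 0.3 1.1]
15.283 gut [-170.    -0.7] z 0.0174 v -0.028 f [-0.7 -0.4 -0.2]
15.533 gut [-204.8    0.6] z 0.0167 v 0.023 f [ 0.5 -0.6 -0.8]
top [312 202   6  11  48] handle gx,gy [-95.   -0.3]
side [300 242  16  20 197] handle gx,gy [-95.1  -0.4]
tool gut [-2.025e+02 -2.000e-01] z 0.0169
```

The contact came too late in the stroke: the tool was already braking, and the tray only moved 14 mm, to gx≈-96. I'll rehearse again with the contact in the fast part and a reverse right after.

```bash
rm log.jsonl; L(){ python3 lg.py; }
python3 -m inch '[[[0.08,0.006,0],0,0],[[0.14,0.01,0],0,0],[[0.15,0.011,0],0,0],[[0.15,0.011,0],0,0],[[0.15,0.011,0],0,0],[[0.15,0.011,0],0,0]]' >/dev/null; L
python3 -m inch '[[[-0.138,-0.0101,0],0,0]]' >/dev/null; L
python3 -m inch '[[[0.138,0.0101,0],0,0]]' >/dev/null; L
python3 -m inch '[[[0.138,0.0101,0],0,0]]' >/dev/null; L
python3 -m inch '[[[-0.138,-0.0101,0],0,0]]' >/dev/null; L
python3 -m inch '[[[0,0,0],0,0]]' >/dev/null; L
python3 -m inch '[[[-0.1,-0.0073,0],0,0],[[-0.1,-0.0073,0],0,0],[[-0.1,-0.0073,0],0,0]]' >/dev/null; L
python3 an.py; python3 -c "
from h import *
look('f')"
```

```text
fit [-0.     0.006  0.562  0.487  0.079] [0.0004018]
16.133 gut [-159.     0.4] z 0.0164 v -0.001 f [-0.6  0.7  0.4]
16.217 gut [-192.6   -2.2] z 0.0174 v -0.574 f [ 0.4 -0.9 -0.9]
16.3 gut [-193.3   12.3] z 0.0107 v 0.668 f [-8.2  2.8 -3.1]
16.383 gut [-129.8    4.1] z 0.0137 v 0.622 f [ 3.7 -1.9  0.3]
16.467 gut [-131.4   -8.8] z 0.0214 v -0.658 f [ 6.8 -3.6  2.7]
16.55 gut [-158.5   -0.3] z 0.0168 v -0.033 f [-2.7  0.8 -0.5]
16.8 gut [-190.9    1. ] z 0.0162 v 0.026 f [ 0.2  0.9 -0.4]
top [313 176   5  14  61] handle gx,gy [-16.   -8.9]
side [330 234  15  19 207] handle gx,gy [-13.5  -8.5]
tool gut [-1.881e+02  1.000e-01] z 0.0166
```

Much better. The tray slid 80 mm, but it ran along the right wall (gy≈-8.5) because the tool drifts sideways while the radial axis lags. I'll fetch it back, recentre it, and rehearse with a lateral correction.

```bash
python3 -m inch '[[[0,0,0.13],0,0.35],[[0,0,0.26],0,0.35],[[0,0,0.33],0,0.35],[[0.13,0.003,0.33],0,0.35],[[0.26,0.006,0.33],0,0.35],[[0.39,0.009,0.33],0,0.35],[[0.5,0.012,0.33],0,0.35],[[0.552,0.012,0.33],0,0.35],[[0.552,0.012,0.24],0,0.35],[[0.552,0.012,0.15],0,0.35],[[0.552,0.012,0.15],0,0.35],[[0.552,0.012,0.15],0,0.35]]'
python3 -m inch '[[[0,0,0],0,0],[[0,0,0],0,0],[[0,0,0],0,0],[[0,0,0],0,0],[[0,0,0],0,0],[[0,0,0],0,0]]' 15
python3 -m inch '[[[-0.05,0.008,0],0,0],[[-0.11,0.013,0],0,0],[[-0.18,0.013,0],0,0],[[-0.24,0.009,0],0,0],[[-0.268,0.009,0],0,0],[[-0.268,0.009,0],0,0],[[-0.268,0.009,0],0,0],[[-0.268,0.009,0],0,0.3],[[-0.268,0.009,0],0,0.3],[[-0.268,0.009,0],0,0.3],[[-0.268,0.009,0],0,0.3]]'
python3 -c "
from h import *
s=env.get_state();print(gut(s['ee_pos']))"
```

```text
time: 17.9
ee_pos: [0.5824, -0.137, 0.0604]
ee_rot: [179.9, -0.2, -175.8]
wrist_force: [-0.3, 0.2, 1.4]
opening: 0.0306
grasp_force: 0.0
time: 18.4
ee_pos: [0.5838, -0.1379, 0.0627]
ee_rot: [-180.0, 0.1, -175.8]
wrist_force: [-1.4, -2.0, 6.5]
opening: 0.0122
grasp_force: 15.0
time: 19.32
ee_pos: [0.503, -0.1348, 0.0614]
ee_rot: [180.0, -0.0, -175.8]
wrist_force: [0.2, 0.2, -0.1]
opening: 0.026
grasp_force: 0.0
(np.float64(-102.21463920708376), np.float64(0.18233217770418939))
```

```bash
rm log.jsonl; L(){ python3 lg.py; }
python3 -m inch '[[[0,0,0.1],0,0.3],[[0,0,0.18],0,0.3],[[0,0,0.18],0,0.3],[[-0.1,-0.007,0.18],0,0],[[-0.19,-0.014,0.18],0,0],[[-0.19,-0.014,0.1],0,0],[[-0.19,-0.014,-0.03],0,0],[[-0.19,-0.014,-0.147],0,0],[[-0.19,-0.014,-0.147],0,0],[[-0.19,-0.014,-0.147],0,0],[[-0.19,-0.014,-0.147],0,0],[[-0.19,-0.014,-0.147],0,0]]'>/dev/null; L
python3 -m inch '[[[-0.138,-0.0101,0],0,0]]' >/dev/null; L
python3 -m inch '[[[0.1357,-0.0268,0],0,0]]' >/dev/null; L
python3 -m inch '[[[0.1327,0.0365,0],0,0]]' >/dev/null; L
python3 -m inch '[[[-0.137,0,0],0,0]]' >/dev/null; L
python3 -m inch '[[[0,0,0],0,0]]' >/dev/null; L
python3 -m inch '[[[-0.1,-0.0073,0],0,0],[[-0.1,-0.0073,0],0,0],[[-0.1,-0.0073,0],0,0]]' >/dev/null; L
python3 an.py; python3 -c "
from h import *
look('g')"
```

```text
fit [0.001 0.005 0.561 0.485 0.077] [0.00042058]
20.317 gut [-158.5   -0.2] z 0.019 v -0.001 f [-0.1  0.4  0.6]
20.4 gut [-191.9   -2.9] z 0.0201 v -0.572 f [ 0.9 -1.9  0.8]
20.483 gut [-196.8    3.9] z 0.0128 v 0.652 f [-10.7   5.2  -3.3]
20.567 gut [-131.9   -0.4] z 0.0167 v 0.611 f [ 2.2 -2.1  0.7]
20.65 gut [-135.1   -8.1] z 0.024 v -0.641 f [ 6.5 -2.8  2.4]
20.733 gut [-161.    0.] z 0.0195 v -0.025 f [-3.2  2.  -0.8]
20.983 gut [-193.     0.5] z 0.0185 v 0.024 f [ 0.6 -0.  -0.1]
top [310 179   5  14  60] handle gx,gy [-25.7   2.9]
side [324 233  16  19 213] handle gx,gy [-22.1   3. ]
tool gut [-190.7   -0.2] z 0.0184
```

The servo resonates, so the stroke can be timed better. I'll fit a simple second-order model to the logged rows, calibrate μ on the three rehearsals, and search for the row pattern that gives the most coast beyond the finger's furthest point.

```bash
cat > mod.py <<'E'
import numpy as np, itertools
from scipy.optimize import least_squares
dt=1/960.; N=80
# (start, steps per row mm, measured row-end positions mm)
D=[(-154.5,[-41.8,-41.5,41.5,41.5,41.5,-41.5,0,0],[-186.9,-234.6,-229,-164.2,-112.6,-123.8,-152.5,None]),
 (-171.8,[-41.5,-41.5,41.5,41.5,0,0],[-205.8,-254.1,-247.5,-183.4,-165.7,-170]),
 (-158.7,[-41.5,41.5,41.5,-41.5,0],[-192.6,-193.3,-129.8,-131.4,-158.5]),
 (-158.5,[-41.5,40,40.5,-41,0],[-191.9,-196.8,-131.9,-135.1,-161]),
 (-155.4,[8.1,19.9,34.3,0,0,0,0],[-149.3,-130.6,-96.8,-86.9,-91.7,None,-95.2])]
def run(p,x0,st):
    w,z,a,tau,g=p; r=x0+np.concatenate([[0],np.cumsum(st)])
    t=np.arange(1,len(st)*N+1)*dt; tr=np.interp(t-tau,np.arange(len(r))/12.,r)
    rv=np.gradient(tr,dt); x=x0;v=0.;out=np.empty(len(t))
    for i in range(len(t)):
        v+=dt*(w*w*(tr[i]-x)+2*z*w*(a*rv[i]-v)); x+=dt*v; out[i]=x
    return (1-g)*np.interp(t,np.arange(len(r))/12.,r)+g*out
def res(p):
    e=[]
    for x0,st,m in D:
        o=run(p,x0,st)
        e+=[o[(k+1)*N-1]-q for k,q in enumerate(m) if q is not None]
    return np.array(e)
def tray(f,c,mu,hold=.6):   # f: finger trace relative, tray rear starts at c
    f=np.concatenate([f,np.full(int(hold/dt),f[-1])])
    y=c;v=0.
    for i in range(1,len(f)):
        fv=(f[i]-f[i-1])/dt
        v=max(0,v-mu*9810*dt); y+=v*dt
        if f[i]>=y: y=f[i]; v=max(v,fv)
    return y-c
if __name__=="__main__":
    best=min((least_squares(res,[w,.4,a,.005,.9],bounds=([5,.05,0,0,.5],[80,2,1.5,.04,1.1])) for w in(18,26,36) for a in(0,.6,1)),key=lambda s:s.cost)
    p=best.x; print("p",p.round(3),"rms",np.sqrt(np.mean(best.fun**2)).round(2)); print(best.fun.round(1)); np.save("p.npy",p)
    T=[(4,-150,82),(1,-170.8,14.5),(2,-156.6,80),(3,-156.8,71)]
    for mu in(.2,.25,.3,.35,.4,.45,.5): print(mu,[(round(tray(run(p,D[i][0],D[i][1]),c,mu),1),d) for i,c,d in T])
    o=run(p,*D[2][:2]);print("peak D2",o.max(), "vmax",np.diff(o).max()/dt)
E
python3 mod.py
```

```text
p [25.89   2.     1.349  0.032  1.1  ] rms 4.66
[ 4.3 -1.   1.2 -2.9 -2.2  0.9 -3.4  6.1  1.6  2.8 -0.7  6.1  5.1  6.
  9.6  3.9  0.5 -3.6  5.5 12.3  3.6  1.8 -3.  -0.7 -1.1 -0.9  7.   6.
  4.5]
0.2 [(np.float64(142.1), 82), (np.float64(127.9), 14.5), (np.float64(183.2), 80), (np.float64(175.1), 71)]
0.25 [(np.float64(127.5), 82), (np.float64(104.0), 14.5), (np.float64(157.2), 80), (np.float64(150.2), 71)]
0.3 [(np.float64(117.7), 82), (np.float64(88.1), 14.5), (np.float64(139.8), 80), (np.float64(133.6), 71)]
0.35 [(np.float64(110.8), 82), (np.float64(76.7), 14.5), (np.float64(127.5), 80), (np.float64(121.7), 71)]
0.4 [(np.float64(105.6), 82), (np.float64(68.1), 14.5), (np.float64(118.2), 80), (np.float64(112.8), 71)]
0.45 [(np.float64(101.5), 82), (np.float64(61.5), 14.5), (np.float64(110.9), 80), (np.float64(105.9), 71)]
0.5 [(np.float64(98.3), 82), (np.float64(56.1), 14.5), (np.float64(105.2), 80), (np.float64(100.3), 71)]
peak D2 -101.22646750168533 vmax 754.3371091752488
```

```bash
python3 - <<'E'
import re
s=open("mod.py").read()
s=s.replace("w,z,a,tau,g=p; r=","w,z,a,tau,d=p; g=1; r=")
s=s.replace("tr=np.interp(t-tau,np.arange(len(r))/12.,r)","tk=np.arange(len(r)-1)/12.; tr=np.interp(t-tau,np.r_[[[q+1e-5,q+d*.0833] for q in tk]].ravel(),np.c_[r[:-1],r[1:]].ravel())")
s=s.replace("return (1-g)*np.interp(t,np.arange(len(r))/12.,r)+g*out","return out")
s=s.replace("[w,.4,a,.005,.9],bounds=([5,.05,0,0,.5],[80,2,1.5,.04,1.1])","[w,.5,a,.005,d],bounds=([5,.05,-.5,0,.02],[150,4,3,.05,.999])")
s=s.replace("for w in(18,26,36) for a in(0,.6,1)","for w in(18,35,60) for a in(0,1) for d in(.3,.9)")
open("mod.py","w").write(s)
E
time python3 mod.py
```

```text
p [4.6269e+01 3.4250e+00 1.4480e+00 4.6000e-02 8.9900e-01] rms 4.66
[ 4.3 -1.   1.2 -2.9 -2.2  0.9 -3.4  6.1  1.6  2.8 -0.7  6.   5.   6.
  9.6  3.9  0.5 -3.6  5.5 12.3  3.6  1.7 -3.  -0.7 -1.1 -0.9  7.   6.
  4.5]
0.2 [(np.float64(151.2), 82), (np.float64(140.5), 14.5), (np.float64(155.3), 80), (np.float64(143.7), 71)]
0.25 [(np.float64(135.5), 82), (np.float64(115.0), 14.5), (np.float64(124.6), 80), (np.float64(115.0), 71)]
0.3 [(np.float64(125.0), 82), (np.float64(98.0), 14.5), (np.float64(104.2), 80), (np.float64(130.4), 71)]
0.35 [(np.float64(117.6), 82), (np.float64(85.8), 14.5), (np.float64(125.1), 80), (np.float64(119.4), 71)]
0.4 [(np.float64(112.0), 82), (np.float64(76.7), 14.5), (np.float64(116.5), 80), (np.float64(111.1), 71)]
0.45 [(np.float64(107.6), 82), (np.float64(69.6), 14.5), (np.float64(109.8), 80), (np.float64(104.7), 71)]
0.5 [(np.float64(104.1), 82), (np.float64(63.9), 14.5), (np.float64(104.4), 80), (np.float64(99.6), 71)]
peak D2 -98.67001900305361 vmax 885.2845463179528
real	0m31.993s
user	0m31.784s
sys	0m0.126s
```

The model fit is poor, but the numbers show the last-but-one stroke nearly sufficed: the tray's rear went about 48 mm beyond the finger's peak, and I need about 50. One extra pumping stroke before the reversal should add the rest, so I'll rehearse that.

```bash
python3 -m inch '[[[0,0,0.13],0,0.35],[[0,0,0.26],0,0.35],[[0,0,0.33],0,0.35],[[0.13,0.012,0.33],0,0.35],[[0.26,0.024,0.33],0,0.35],[[0.39,0.037,0.33],0,0.35],[[0.5,0.047,0.33],0,0.35],[[0.531,0.05,0.33],0,0.35],[[0.531,0.05,0.24],0,0.35],[[0.531,0.05,0.15],0,0.35],[[0.531,0.05,0.15],0,0.35],[[0.531,0.05,0.15],0,0.35]]'>/dev/null
python3 -m inch '[[[0,0,0],0,0],[[0,0,0],0,0],[[0,0,0],0,0],[[0,0,0],0,0],[[0,0,0],0,0],[[0,0,0],0,0]]' 15
python3 -m inch '[[[-0.05,-0.006,0],0,0],[[-0.11,-0.013,0],0,0],[[-0.18,-0.021,0],0,0],[[-0.239,-0.0275,0],0,0],[[-0.239,-0.0275,0],0,0],[[-0.239,-0.0275,0],0,0],[[-0.239,-0.0275,0],0,0.3],[[-0.239,-0.0275,0],0,0.3],[[-0.239,-0.0275,0],0,0.3],[[-0.239,-0.0275,0],0,0.3]]'
python3 -m inch '[[[0,0,0.1],0,0.3],[[0,0,0.18],0,0.3],[[0,0,0.18],0,0.3],[[-0.12,-0.009,0.18],0,0],[[-0.24,-0.018,0.18],0,0],[[-0.339,-0.025,0.1],0,0],[[-0.339,-0.025,-0.03],0,0],[[-0.339,-0.025,-0.147],0,0],[[-0.339,-0.025,-0.147],0,0],[[-0.339,-0.025,-0.147],0,0],[[-0.339,-0.025,-0.147],0,0]]'
python3 -c "
from h import *
look('h')"
```

```text
time: 22.58
ee_pos: [0.5736, -0.1266, 0.0635]
ee_rot: [-180.0, 0.1, -175.8]
wrist_force: [-2.0, -1.0, 6.9]
opening: 0.0118
grasp_force: 15.0
time: 23.42
ee_pos: [0.5018, -0.1346, 0.0624]
ee_rot: [-180.0, 0.0, -175.8]
wrist_force: [-0.6, -0.1, -0.2]
opening: 0.0264
grasp_force: 0.0
time: 24.33
ee_pos: [0.4006, -0.1423, 0.0192]
ee_rot: [-180.0, 0.0, -175.8]
wrist_force: [0.1, -0.5, 0.4]
opening: 0.0007
grasp_force: 0.0
top [312 202   5  11  46] handle gx,gy [-94.4   1.8]
side [300 242  15  19 198] handle gx,gy [-94.6   1.9]
tool gut [-2.04e+02 -2.00e-01] z 0.0203
```

```bash
rm log.jsonl; L(){ python3 lg.py; }
L
python3 -m inch '[[[0.138,0.0101,0],0,0]]' >/dev/null; L
python3 -m inch '[[[-0.138,-0.0101,0],0,0]]' >/dev/null; L
python3 -m inch '[[[0.138,-0.0066,0],0,0]]' >/dev/null; L
python3 -m inch '[[[0.138,0.0167,0],0,0]]' >/dev/null; L
python3 -m inch '[[[-0.138,-0.0101,0],0,0]]' >/dev/null; L
python3 -m inch '[[[0,0,0],0,0]]' >/dev/null; L
python3 -m inch '[[[-0.1,-0.0073,0],0,0],[[-0.1,-0.0073,0],0,0],[[-0.1,-0.0073,0],0,0]]' >/dev/null; L
python3 an.py; python3 -c "
from h import *
look('i')"
```

```text
fit [0.003 0.005 0.555 0.482 0.073] [0.00044379]
24.433 gut [-2.04e+02 -2.00e-01] z 0.0203 v -0.002 f [ 0.3 -0.7 -0.2]
24.517 gut [-170.6    2.1] z 0.0195 v 0.568 f [-0.8 -0.   0. ]
24.6 gut [-179.    -9.2] z 0.0246 v -0.651 f [ 6.1 -4.   1.6]
24.683 gut [-191.1    5.8] z 0.0156 v 0.598 f [-10.9   4.   -4. ]
24.767 gut [-131.9    0.2] z 0.0184 v 0.602 f [ 6.3 -2.2 -1.4]
24.85 gut [-136.2  -11.7] z 0.0255 v -0.652 f [ 6.3 -3.6  3.2]
24.933 gut [-162.7   -3.4] z 0.0209 v -0.028 f [-2.7  0.9 -1.3]
25.183 gut [-195.1   -2.5] z 0.0199 v 0.023 f [ 0.7 -0.   0.5]
top [314 180   5  14  60] handle gx,gy [-29.3  -9.8]
side [326 236  16  19 214] handle gx,gy [-25.7  -9.4]
tool gut [-193.1   -3.1] z 0.0197
```

The pumping phase was wrong: the tray coasted less, 65 mm. What matters now is how close the gripper body really comes to the lamp bar, so I'll check its outline against the given size.

```bash
python3 - <<'E'
from h import *
im=cv2.imread("pics/side_i.png"); s=env.get_state(); g=np.array(gut(s['ee_pos'])); z=s['ee_pos'][2]
x0,y0,x1,y1=225,150,375,300; f=4
c=cv2.resize(im[y0:y1,x0:x1],None,fx=f,fy=f,interpolation=cv2.INTER_CUBIC)
def P(x,y,zz): q=O+X*(g[0]+x)/1e3+Y*(g[1]+y)/1e3; return tuple(int(a) for a in (proj("side",[*q,z+zz/1e3])[0]-[x0,y0]+.5)*f)
for h,col in((80,(0,0,255)),(100,(0,255,255)),(128,(255,0,0))):
    cv2.polylines(c,[np.array([P(a,b,h) for a,b in((-37.5,-89),(37.5,-89),(37.5,89),(-37.5,89))],np.int32)],True,col,1)
cv2.polylines(c,[np.array([P(a,b,0) for a,b in((-10,-13.5),(10,-13.5),(10,13.5),(-10,13.5))],np.int32)],True,(0,255,0),1)
cv2.imwrite("pics/body.png",c)
E
```

```text
(no output)
```

View pics/body.png

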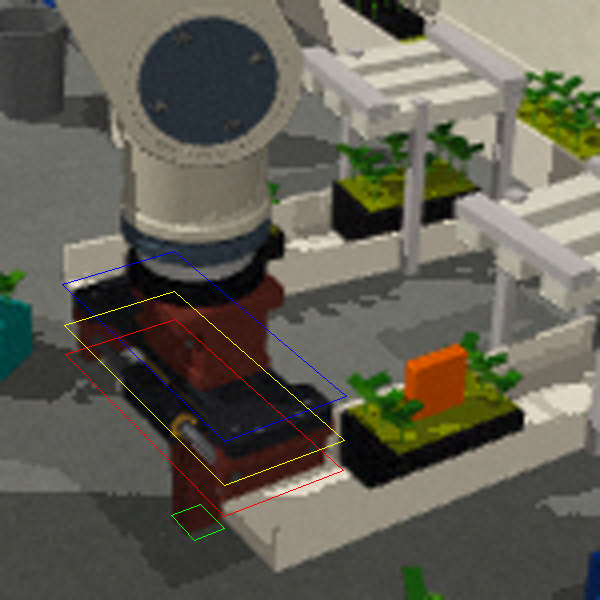

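The outline confirms the body is 75 mm deep, so the low push must stop with the finger front at gutter x≈0 and coast about 50 mm. I'll use one open finger on the centre line, with the tool to the left, so the turn adds finger speed. I'll fetch the tray again and rehearse that.

```bash
python3 -m inch '[[[0,0,0.13],0,0.35],[[0,0,0.26],0,0.35],[[0,0,0.33],0,0.35],[[0.13,0.005,0.33],0,0.35],[[0.26,0.01,0.33],0,0.35],[[0.39,0.014,0.33],0,0.35],[[0.5,0.018,0.33],0,0.35],[[0.52,0.018,0.33],0,0.35],[[0.52,0.018,0.24],0,0.35],[[0.52,0.018,0.15],0,0.35],[[0.52,0.018,0.15],0,0.35],[[0.52,0.018,0.15],0,0.35]]'>/dev/null
python3 -m inch '[[[0,0,0],0,0],[[0,0,0],0,0],[[0,0,0],0,0],[[0,0,0],0,0],[[0,0,0],0,0],[[0,0,0],0,0]]' 15
python3 -m inch '[[[-0.05,0.006,0],0,0],[[-0.11,0.01,0],0,0],[[-0.18,0.0105,0],0,0],[[-0.223,0.0105,0],0,0],[[-0.223,0.0105,0],0,0],[[-0.223,0.0105,0],0,0],[[-0.223,0.0105,0],0,0.3],[[-0.223,0.0105,0],0,0.3],[[-0.223,0.0105,0],0,0.3],[[-0.223,0.0105,0],0,0.3]]'
python3 -m inch '[[[0,0,0.1],0,1],[[0,0,0.18],0,1],[[-0.07,0.05,0.18],0,1],[[-0.14,0.1,0.18],0,1],[[-0.199,0.156,0.18],-0.017,1],[[-0.199,0.156,0.18],-0.017,1],[[-0.199,0.156,0.18],-0.017,1],[[-0.199,0.156,0.1],-0.017,1],[[-0.199,0.156,-0.03],-0.017,1],[[-0.199,0.156,-0.147],-0.017,1],[[-0.199,0.156,-0.147],-0.017,1],[[-0.199,0.156,-0.147],-0.017,1]]'
python3 -c "
from h import *
look('j')"
```

```text
time: 26.78
ee_pos: [0.5676, -0.1391, 0.0643]
ee_rot: [-180.0, 0.1, -175.8]
wrist_force: [-1.2, 0.1, 6.9]
opening: 0.0118
grasp_force: 15.0
time: 27.62
ee_pos: [0.5006, -0.1358, 0.0633]
ee_rot: [-180.0, 0.0, -175.8]
wrist_force: [0.1, -0.2, -0.2]
opening: 0.0262
grasp_force: 0.0
time: 28.62
ee_pos: [0.4399, -0.0891, 0.0178]
ee_rot: [179.9, -0.3, -178.9]
wrist_force: [0.8, 0.3, 0.8]
opening: 0.0879
grasp_force: 0.0
top [312 201   5   5  16] handle gx,gy [-82.2   0. ]
side [300 242  16  20 206] handle gx,gy [-94.4  -0.8]
tool gut [-159.7   49.8] z 0.0205
```

```bash
rm log.jsonl; L(){ python3 lg.py; }
L
python3 -m inch '[[[-0.138,-0.0101,0],-0.0397,1]]' |grep rot; L
python3 -m inch '[[[0.138,-0.01,0],0.0397,1]]' |grep rot; L
python3 -m inch '[[[0.1366,0.025,0],0.0397,1]]' |grep rot; L
python3 -m inch '[[[-0.138,-0.0101,0],-0.0397,1]]' |grep rot; L
python3 -m inch '[[[0,0,0],0,1]]' >/dev/null; L
python3 -m inch '[[[-0.1,-0.0073,0],0,1],[[-0.1,-0.0073,0],0,1],[[-0.1,-0.0073,0],0,1]]' |grep rot; L
python3 an.py; python3 -c "
from h import *
look('k')"
```

```text
ee_rot: [-179.9, 0.9, 174.1]
ee_rot: [179.3, -2.8, -179.6]
ee_rot: [179.7, -0.9, -171.6]
ee_rot: [-179.3, 2.5, -178.2]
ee_rot: [180.0, -0.0, -178.9]
fit [-0.     0.003  0.564  0.485  0.078] [0.00049784]
28.717 gut [-159.7   49.8] z 0.0205 v -0.001 f [0.1 0.1 0.7]
28.8 gut [-192.2   47.6] z 0.0222 v -0.578 f [ 0.8 -1.6  1. ]
28.883 gut [-199.6   55.5] z 0.0154 v 0.671 f [-13.4   3.2  -4.6]
28.967 gut [-132.6   51.2] z 0.0191 v 0.635 f [ 3.4 -1.3  0. ]
29.05 gut [-129.8   40.9] z 0.0274 v -0.656 f [ 8.2 -2.6  2.2]
29.133 gut [-159.    47.8] z 0.0224 v -0.041 f [-3.5 -0.2 -0.9]
29.383 gut [-193.1   49.2] z 0.0208 v 0.025 f [-0.8  0.1  0.1]
top [310 168   4  14  54] handle gx,gy [11.1  0.4]
side [336 230  16  18 212] handle gx,gy [13. -0.]
tool gut [-190.7   48.6] z 0.0205
```

That works well: D≈105 mm, straight (gy≈0) and upright, well beyond the finger's reach. I'll pull the tray back a few mm to the final start point. Then I'll repeat the stroke in the air above it to check the tool's reach in this arm configuration.

```bash
python3 -m inch '[[[0,0,0.13],0,0.35],[[0,0,0.26],0,0.35],[[0,0,0.33],0,0.35],[[0.12,-0.024,0.33],0.017,0.35],[[0.24,-0.048,0.33],0.017,0.35],[[0.36,-0.072,0.33],0.017,0.35],[[0.48,-0.096,0.33],0.017,0.35],[[0.58,-0.114,0.33],0.017,0.35],[[0.602,-0.118,0.33],0.017,0.35],[[0.602,-0.118,0.33],0.017,0.35],[[0.602,-0.118,0.24],0.017,0.35],[[0.602,-0.118,0.155],0.017,0.35]]'
python3 -m inch '[[[0,0,0],0,0.35],[[0,0,0],0,0],[[0,0,0],0,0],[[0,0,0],0,0],[[0,0,0],0,0],[[0,0,0],0,0],[[0,0,0],0,0]]' 15
python3 -c "
from h import *
look('l')"
```

```text
time: 30.48
ee_pos: [0.5908, -0.128, 0.0666]
ee_rot: [-180.0, 0.1, -175.8]
wrist_force: [0.1, -0.5, 0.1]
opening: 0.0307
grasp_force: 0.0
time: 31.07
ee_pos: [0.5914, -0.1286, 0.0671]
ee_rot: [-179.9, 0.1, -175.8]
wrist_force: [-1.9, -2.4, 7.1]
opening: 0.0119
grasp_force: 14.9
side [338 230  13  18 126] handle gx,gy [15.5 -5.5]
tool gut [-13.6  -0.1] z 0.0671
```

```bash
python3 -m inch '[[[-0.008,-0.0006,0],0,0],[[-0.0167,-0.0012,0],0,0],[[-0.0167,-0.0012,0],0,0],[[-0.0167,-0.0012,0],0,0],[[-0.0167,-0.0012,0],0,0.3],[[-0.0167,-0.0012,0],0,0.3],[[-0.0167,-0.0012,0],0,0.3],[[-0.0167,-0.0012,0],0,0.3]]'|grep -E 'pos|open'
python3 -m inch '[[[0,0,0.1],0,1],[[0,0,0.18],0,1],[[0,0,0.18],0,1],[[-0.05,0.06,0.18],0,1],[[-0.1,0.12,0.18],-0.017,1],[[-0.14,0.157,0.18],-0.034,1],[[-0.14,0.157,0.18],-0.034,1],[[-0.14,0.157,0.18],-0.034,1],[[-0.14,0.157,0.18],-0.034,1],[[-0.14,0.157,0.18],-0.034,1]]'
rm log.jsonl; L(){ python3 lg.py; }
L
python3 -m inch '[[[-0.138,-0.0101,0],-0.0397,1]]' |grep rot; L
python3 -m inch '[[[0.138,-0.01,0],0.0397,1]]' |grep rot; L
python3 -m inch '[[[0.1366,0.025,0],0.0397,1]]' |grep rot; L
python3 -m inch '[[[-0.138,-0.0101,0],-0.0397,1]]' |grep rot; L
python3 -m inch '[[[0,0,0],0,1],[[0,0,0],0,1],[[0,0,0],0,1],[[0,0,0],0,1]]' |grep -E "rot|open"; L
python3 an.py; python3 -c "
from h import *
look('m')"
```

```text
ee_pos: [0.5851, -0.1283, 0.0653]
opening: 0.026
time: 32.67
ee_pos: [0.5446, -0.0819, 0.1197]
ee_rot: [-180.0, 0.0, 178.1]
wrist_force: [-0.4, -0.1, 0.0]
opening: 0.0868
grasp_force: 0.0
ee_rot: [-180.0, 0.5, 171.0]
ee_rot: [179.6, -3.2, 177.3]
ee_rot: [179.7, -1.2, -174.7]
ee_rot: [-179.8, 1.5, 178.8]
ee_rot: [-180.0, 0.0, 178.1]
opening: 0.0878
fit [-0.     0.018  0.56   0.493  0.087] [0.00038436]
32.667 gut [-56.9  49.9] z 0.1197 v -0.001 f [-0.4 -0.1  0. ]
32.75 gut [-91.6  48.7] z 0.1208 v -0.577 f [ 0.  -0.3  0.5]
32.833 gut [-97.8  53.3] z 0.1069 v 0.672 f [-15.4   1.7  -8.9]
32.917 gut [-30.3  50.1] z 0.1143 v 0.64 f [ 3.6 -0.5  1.3]
33.0 gut [-34.7  44.3] z 0.1227 v -0.658 f [ 4.1 -1.3  3.7]
33.333 gut [-57.8  48.6] z 0.12 v -0.0 f [ 0.6 -0.8 -0. ]
side [334 230  16  19 206] handle gx,gy [9.5 0.8]
tool gut [-57.8  48.8] z 0.1202
```

The stroke behaves the same here. The tool's peak leaves about 7 mm to the lamp bar, and the z dip is larger, so I'll strike with the tip at 28 mm. Now I'll lower behind the tray and do the real push.

```bash
python3 -m inch '[[[0,0.003,-0.1],0,1],[[0,0.003,-0.2],0,1],[[0,0.003,-0.29],0,1],[[0,0.003,-0.307],0,1],[[0,0.003,-0.307],0,1],[[0,0.003,-0.307],0,1],[[0,0.003,-0.307],0,1]]'
rm log.jsonl; L(){ python3 lg.py; }
L
python3 -m inch '[[[-0.138,-0.0101,0],-0.0397,1]]' |grep rot; L
python3 -m inch '[[[0.138,-0.01,0],0.0397,1]]' |grep rot; L
python3 -m inch '[[[0.1366,0.025,0],0.0397,1]]' |grep rot; L
python3 -m inch '[[[-0.138,-0.0101,0],-0.0397,1]]' |grep rot; L
python3 -m inch '[[[0,0,0],0,1]]' >/dev/null; L
python3 -m inch '[[[-0.1,-0.0073,0],0,1],[[-0.2,-0.0146,0.1],0,1],[[-0.2,-0.0146,0.3],0,1],[[-0.2,-0.0146,0.4],0,1],[[-0.2,0.05,0.5],0,1],[[-0.2,0.15,0.5],0,1],[[-0.2,0.25,0.5],0,1],[[-0.2,0.35,0.5],0,1],[[-0.2,0.45,0.5],0,1],[[-0.2,0.55,0.5],0,1],[[-0.2,0.6,0.5],0,1],[[-0.2,0.6,0.5],0,1]]'; L
python3 an.py; python3 - <<'E'
from h import *
look('n')
t=cv2.imread("pics/top_n.png");s=cv2.imread("pics/side_n.png")
o=np.hstack([cv2.resize(t[110:240,255:375],(369,400),interpolation=cv2.INTER_CUBIC),cv2.resize(s[170:290,285:405],(400,400),interpolation=cv2.INTER_CUBIC)])
cv2.imwrite("pics/n.png",o)
E
```

```text
time: 34.02
ee_pos: [0.5446, -0.0823, 0.0292]
ee_rot: [-180.0, 0.1, 178.1]
wrist_force: [1.1, 0.3, 1.2]
opening: 0.0878
grasp_force: 0.0
ee_rot: [-180.0, 0.8, 171.0]
ee_rot: [179.6, -3.3, 177.3]
ee_rot: [179.7, -1.2, -174.7]
ee_rot: [-179.7, 2.3, 178.8]
time: 35.43
ee_pos: [0.4826, 0.0989, 0.1789]
ee_rot: [180.0, 0.1, 178.3]
wrist_force: [1.2, 0.9, 0.5]
opening: 0.0878
grasp_force: 0.0
fit [-0.001  0.007  0.565  0.488  0.082] [0.00052831]
34.017 gut [-56.9  49.5] z 0.0292 v -0.001 f [1.1 0.3 1.2]
34.1 gut [-90.3  48.1] z 0.0306 v -0.581 f [ 0.2 -0.7  0.1]
34.183 gut [-101.    53.9] z 0.0191 v 0.672 f [-16.4   2.9  -7.2]
34.267 gut [-32.5  50.5] z 0.0247 v 0.646 f [ 2.6 -0.3  0.9]
34.35 gut [-29.5  42.9] z 0.0352 v -0.654 f [ 6.9 -1.7  4.9]
34.433 gut [-57.1  47.7] z 0.0296 v -0.033 f [-3.6  0.6 -1.4]
35.433 gut [-105.5  234.7] z 0.1789 v -0.001 f [1.2 0.9 0.5]
side [363 225  13  13 105] handle gx,gy [92.7 -8.4]
tool gut [-105.7  232.5] z 0.1785
```

View pics/n.png

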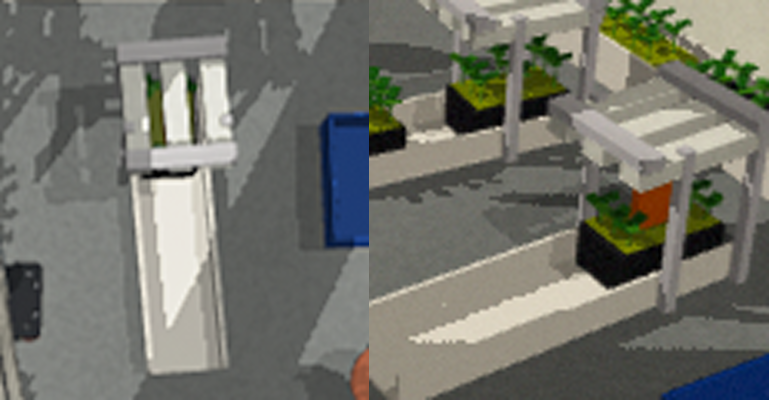

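The tray is upright under the lamp, with its rear face's near bottom corner at about (357,256) and the near top corner at (358,246) in the side image. I'll work out how far in it is.

```bash
python3 - <<'E'
from h import *
s=cv2.imread("pics/side_n.png");g=cv2.cvtColor(s,cv2.COLOR_BGR2GRAY).astype(int)
def P(x,y,z): return proj("side",[*(O+X*x/1e3+Y*y/1e3),z/1e3])[0].round(1)
for tx in(90,95,100): print(tx,"rear bottom R/L, rear top R/L, front bottom R, handle top rear:",P(tx-50,-30,4),P(tx-50,30,4),P(tx-50,-30,44),P(tx-50,30,44),P(tx+50,-30,34),P(tx-20,0,84))
# tray dark mask corners
m=cv2.inRange(s,(0,0,0),(48,48,48));m[:, :340]=0;m[:,410:]=0;m[:225]=0;m[265:]=0
k,l,st,c=cv2.connectedComponentsWithStats(m);i=1+st[1:,4].argmax();q=np.argwhere(l==i)[:,::-1];print(st[i])
print("leftmost",q[q[:,0].argmin()],"lowest",q[q[:,1].argmax()])
for v in range(232,260,3): print(v,g[v,340:402:1])
t=cv2.imread("pics/top_n.png");gt=cv2.cvtColor(t,cv2.COLOR_BGR2GRAY).astype(int)
for tx in(90,95,100): print(tx,"top: rear top mid",proj("top",[*(O+X*(tx-50)/1e3),.044])[0].round(1),"rear bottom",proj("top",[*(O+X*(tx-50)/1e3),.004])[0].round(1))
for u in(308,310,312,314): print(u,gt[155:172,u])
E
```

```text
90 rear bottom R/L, rear top R/L, front bottom R, handle top rear: [357.5 260.6] [342.6 249.1] [358.9 247.6] [343.8 236.5] [387.8 239.6] [361.7 225.5]
95 rear bottom R/L, rear top R/L, front bottom R, handle top rear: [359. 260.] [344.1 248.5] [360.4 247.1] [345.3 235.9] [389.2 239. ] [363.2 224.9]
100 rear bottom R/L, rear top R/L, front bottom R, handle top rear: [360.5 259.4] [345.6 248. ] [362.  246.5] [346.8 235.4] [390.6 238.5] [364.7 224.4]
[347 237  26  19 269]
leftmost [347 246] lowest [356 255]
232 [ 92  90  92  88  87  94  91  77 135  90 100 101  93  54  51  51  50  49
  52  45  41  36  37  47  53  53  66  61  65  68  63  64  66  64  64 135
 146  93 118 120 121  66  55  54  61  66  64  70 106 106 105 106 108 110
 108 111  89  88  89 116 122 117]
235 [108 108 108 106 108 107  93 112 135  92  99 100  95  46  57  71  62  52
  43  37  39  43  49  49  32  24  26  31  47  64  65  61  64  65  74 140
 145 143 125 120  95  75  59  56  61  50  67  75  73 100 109 110 112 111
 111  99  88  87  95 118 116 110]
238 [ 91  91  94  93  93 101 109  84  27  15  22  28  69  92  92  95  64  55
[... 1757 characters left out ...]
13 211 211 213 215 210 182 148 141 143 143
 145 142 142 143 142 143 148 143 144 145 142 143 143 108  87  86 124 120
 120  86  69  71  73  70  75  73  71  71  73  70  71  72  72  69  69  69
  72  71  69  69  72  69  67  72]
90 top: rear top mid [310.3 167.2] rear bottom [309.2 169.8]
95 top: rear top mid [310.1 165.8] rear bottom [309.1 168.4]
100 top: rear top mid [310.  164.3] rear bottom [309. 167.]
308 [ 58  50  97 184 214 205 202 204 209 157  41   0  74 207 243 233 232]
310 [212 158 179 208 211 204 202 206 206 171 106  31  69 206 242 233 232]
312 [221 177 184 209 208 203 203 208 193 164 116  23  68 206 243 233 231]
314 [206 159 188 211 208 203 203 208 194 162 107   7  66 202 241 233 232]
```

```bash
python3 - <<'E'
from h import *
t=cv2.imread("pics/top_n.png");gt=cv2.cvtColor(t,cv2.COLOR_BGR2GRAY).astype(int)
for v in(165,166,167,168): print(v,gt[v,294:330])
Q=lambda n,x,y,z: proj(n,[*(O+X*x/1e3+Y*y/1e3),z/1e3])[0].round(1)
print("bar low front edge",Q("top",30,0,120),"hi",Q("top",30,0,147),"rear corners tx100",Q("top",50,30,44),Q("top",50,-30,44),Q("top",50,30,4),Q("top",50,-30,4))
print("walls at x=50 z30",[Q("top",45,y,30) for y in(42,38,-38,-42)])
print("gutter front top",Q("top",-165,0,2)); 
print("side: front R top/side z40",Q("side",150,-30,44),Q("side",150,-30,34),"stop inner R z30",Q("side",150,-38,30),"stop outer", Q("side",158,-38,30),"bar front low L/R",Q("side",30,55,120),Q("side",30,-55,120),"front gutter R/L z30",Q("side",-165,-42,30),Q("side",-165,42,30))
s=cv2.imread("pics/side_n.png");c=cv2.resize(s[215:265,335:405],None,fx=11,fy=11,interpolation=cv2.INTER_CUBIC)
cv2.imwrite("pics/o.png",c)
E
```

```text
165 [ 75  74  92  98  94  95 100  93  93  97  60  29  60  53  41  58 106 120
 116 113 107 110 118  61  18 158 179 189 215 150  96  96  94  92 121 129]
166 [ 76  75  75  92 116 116 100  68  58  65  31   0   0   0   0   0  31  41
  23   7   7   0   0   0 135 213 180 166 227 159  81  91  92  89 125 135]
167 [ 75  76  71 127 188 168 106  42   7  15  26  30  25  61  74  72  69  67
  68  68  66 121 139 151 206 224 183 156 237 173  80  92  95  93 111 130]
168 [ 76  75  67 138 215 183 126 113 113 112 158 174 190 205 207 207 206 205
 206 205 202 224 231 224 217 217 191 162 236 172  81  91  94  94  88 122]
bar low front edge [312.7 165. ] hi [313.5 163. ] rear corners tx100 [301. 165.] [319.  163.6] [300.2 167.6] [317.8 166.3]
walls at x=50 z30 [array([297.2, 167.7]), array([298.4, 167.6]), array([321.1, 165.8]), array([322.3, 165.8])]
gutter front top [314.6 229.9]
side: front R top/side z40 [391.1 235.3] [390.6 238.5] stop inner R z30 [392.6 241.2] stop outer [394.8 240.3] bar front low L/R [336.8 208.1] [365.6 227.6] front gutter R/L z30 [293.2 281.6] [274.3 262.8]
```

View pics/o.png

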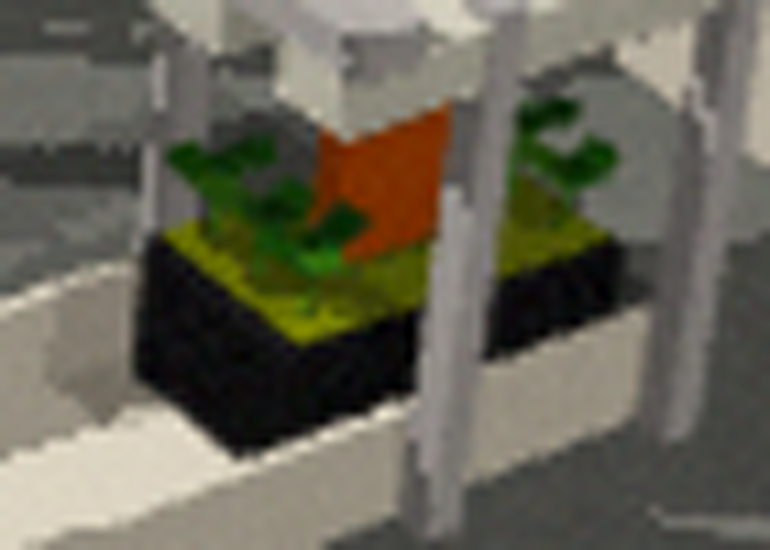

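Both views put the tray at gutter x = 100 ± 2 mm and y within about 3 mm: upright, 20 mm in under the lamp, against the stop. The robot touches nothing.

```bash
python3 -c "
from h import *
print(env.hand_in())"
```

```text
the job is handed in; nothing more can be done
None
```

I handed in the job with the black, orange-handled tray upright under the lamp: the cameras put it at the end stop to within about 2 mm, though I couldn't rule out a small rebound gap. The vertical gripper can't fit under the lamp, so the last 50 mm or so was a fast push and coast after several practice pushes in the open part of the gutter. I touched nothing else on purpose, but I didn't do a final picture check of the other objects.

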